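# Line up the wrench sockets by size on their strip

## Task

Put the four loose steel sockets away on the blue strip, one upright in the middle of each black pad, in order of size with the largest next to the carrying loop and the smallest at the far end from it. Leave them standing with their hexagon mouths up as they are now, and leave the oil bottle alone.

Things in the scene. Friction and masses are not known exactly. Their poses are not given: they have to be found in the camera images.
- socket_s_center (a point): The smallest of four loose steel sockets (socket-wrench heads): a plain upright cylinder 24 mm in diameter and 44 mm high with a dark hexagon mouth in its top, standing on the bench. This point is its centre, on its axis and 22 mm above its underside; z up its axis; its yaw means nothing.
- socket_m_center (a point): The second smallest of four loose steel sockets (socket-wrench heads): a plain upright cylinder 34 mm in diameter and 50 mm high with a dark hexagon mouth in its top, standing on the bench. This point is its centre, on its axis and 25 mm above its underside; z up its axis; its yaw means nothing.
- socket_l_center (a point): The second largest of four loose steel sockets (socket-wrench heads): a plain upright cylinder 44 mm in diameter and 56 mm high with a dark hexagon mouth in its top, standing on the bench. This point is its centre, on its axis and 28 mm above its underside; z up its axis; its yaw means nothing.
- socket_xl_center (a point): The largest of four loose steel sockets (socket-wrench heads): a plain upright cylinder 54 mm in diameter and 62 mm high with a dark hexagon mouth in its top, standing on the bench. This point is its centre, on its axis and 31 mm above its underside; z up its axis; its yaw means nothing.
- pad_a: One of four alike black rubber discs, 60 mm across and 3 mm thick, fixed in a straight row 80 mm apart on a blue strip 74 mm wide, 420 mm long and 10 mm thick, which is fixed to the bench. Origin at the centre of the disc's underside, 10 mm above the bench; its top is 13 mm above the bench. Its y axis runs along the row (either way round as regards the loop), x across it. Which of the four letters stands where in the row changes from start to start.
- pad_b: One of four alike black rubber discs, 60 mm across and 3 mm thick, fixed in a straight row 80 mm apart on a blue strip 74 mm wide, 420 mm long and 10 mm thick, which is fixed to the bench. Origin at the centre of the disc's underside, 10 mm above the bench; its top is 13 mm above the bench. Its y axis runs along the row (either way round as regards the loop), x across it. Which of the four letters stands where in the row changes from start to start.
- pad_c: One of four alike black rubber discs, 60 mm across and 3 mm thick, fixed in a straight row 80 mm apart on a blue strip 74 mm wide, 420 mm long and 10 mm thick, which is fixed to the bench. Origin at the centre of the disc's underside, 10 mm above the bench; its top is 13 mm above the bench. Its y axis runs along the row (either way round as regards the loop), x across it. Which of the four letters stands where in the row changes from start to start.
- pad_d: One of four alike black rubber discs, 60 mm across and 3 mm thick, fixed in a straight row 80 mm apart on a blue strip 74 mm wide, 420 mm long and 10 mm thick, which is fixed to the bench. Origin at the centre of the disc's underside, 10 mm above the bench; its top is 13 mm above the bench. Its y axis runs along the row (either way round as regards the loop), x across it. Which of the four letters stands where in the row changes from start to start.
- loop: Fixed steel carrying loop at one end of the blue strip: a wire arch on a steel foot plate, 64 mm wide across the strip, 10 mm thick along it, its top 51 mm above the bench; origin at the centre of its foot, 10 mm above the bench, in line with the pads and 65 mm from the centre of the nearest one. Which end it is at changes. The other end of the strip has only a flat blue lip, its top 14 mm above the bench, and no loop.
- oil_bottle: Loose yellow oil bottle with a red cap, a bystander standing on the bench off the strip's right-hand (-y) end: 48 mm in diameter, 125 mm high; origin at the centre of its underside, z up. Other bystanders, a screwdriver lying on the bench to the left and a tape measure 60 mm high beyond the strip, are outside the work area.
There are look-alikes about, which are no part of the job. Leave any green or orange look-alike of the part that bears socket_xl_center alone. Leave any purple look-alike of the part that bears socket_s_center alone.

How it is judged:
By the outcome, as a careful person would: the job done as asked, in the order asked, and still so for the second after the job is handed in, with the robot touching nothing.
It also fails if it takes over 123 s, if anything falls off the work surface, if the arm or the gripper's body presses on something with over 40 N, if the wrist force passes 120 N, or if a joint passes its speed limit or range.

## Robot

A 6-joint arm with a two-finger parallel gripper is mounted at the origin on the work surface. World frame = base frame: x ahead of the robot, y to its left, z up, the work surface at z = 0. Lengths are in mm, angles in rad, forces in N, time in s.
With the tool pointing down it reaches from about 375 to 825 mm from the base axis. Payload 5.5 kg.
Tool frame: the origin (TCP) lies midway between the tips of the shut fingers; the grasp point (between the pads) lies 19 mm behind it; z points along the fingers, y is the line along which they close (so a half turn about z gives the same grasp; the last joint's range is limited). The gripper opens to 85 mm and grips with 20 to 120 N. Pads are 22 mm wide; open, the fingers measure 114 mm over their backs; the gripper's body (76 mm by 85 mm) begins 54 mm behind the grasp point. The pads swing forward as they close: fully open they stand 13 mm farther back than shut.
Start: joints at [1.16, 0.314, -0.047, 1.21, 0, 1.571], TCP at [239.602, 550.078, 231.299] pointing down, gripper open.
Joint ranges: [-2.67, 2.67], [-0.69, 1.73], [-1.03, 1.25], [-2.08, 2.16], [-1.42, 1.45], [-3.14, 3.14]. Speed limits (rad/s): [2.39, 2.39, 3.01, 3.14, 3.14, 3.14].

## Interface

Orientations are given as a unit quaternion [w, x, y, z].
In Python, from station import bot gives the robot as it stands.
- The arm moves only by the tool carry_out, never from a script. Its argument "moves" is text: rows parted by semicolons, each of 5 numbers parted by spaces: the shift along the tool's x, y, z each as a share of 30 mm, from -1 to 1, then the turn about the tool's z as a share of 0.5 rad, from -1 to 1, then the closure in counts, from 0 (fully open) to 255 (shut). A call has 1 to 5 rows; each row shifts and turns the commanded pose from where the row before left it, along the tool's axes as they then stand; what a row does not reach is not made up. A row lasts 1/8 s, in which the tool goes at most 62.5 mm and 10.7 degrees, less where a joint would pass 70% of its speed; a pose out of reach is approached as far as the arm can. A call with a number of a shift or a turn outside -1 to 1 is refused whole. A call with a gripper value outside its range is refused whole. The fingers move at their own pace and stop on an object; "grip_force" is the grip in N (left out, the last holds). Time passes only in rows, so rows that do not move let the fingers close. It gives the time, the measured TCP pose, the force, the opening and the grip force at its end, in the units of the state.
- bot.get_obs(): the state, without advancing time (a new reading comes with each control period).
- bot.capture(name): name is "scene" or "side" or "wrist"; returns the picture (480x640x3 uint8, red, green, blue); there is no depth.
- bot.camera_params(name): a dict with "fx", "fy", "cx", "cy" (pixels), "D" ([k1, k2, p1, p2, k3] as OpenCV has them; the pictures are not rectified), "T" (4x4, takes a point from camera to world coordinates). Camera axes: x right, y down, z forward; pixel columns grow to the right and rows downward; lengths in mm; the calibration is good to about 2 mm. A picture is of the moment at which its call begins: read the wrist's pose just before it. camera_params takes no time and is no camera call; for the wrist camera it gives the pose at the moment of the call.
- bot.hand_in(): hands the job in; it is judged then, once.
Trained networks look in the newest picture that a camera, given by its name, has taken for a name from the list of things; names that differ only in an ending like _2 or _b are one class to them, and where a whole thing is asked for, a point or a joint stands for the part that bears it (a point fixed in the world has none). Each returns a list of dicts, best first, with "score" (0 to 1); they miss things now and then, are a little off and sometimes report something else, mostly with a low value. They report only what shows in the picture. A call takes as long as a camera call. They do not tell look-alikes from the thing itself.
- bot.trace(camera, label): "region" (480x640 bool, what is visible of it) and "extent" ([left, top, width, height] in pixels, round what is visible of it).
The state is a dict: "t": time; "joints": joint angles; "joint_velocities": joint speeds; "joint_efforts": joint torques, N m; "position": TCP position; "tool_rot": TCP orientation; "wrist_force": force on the tool from outside, world axes, zero at the start; "torque": the same for the moment, N m; "gripper_width": finger opening in mm; "gripper_force": force on a finger pad.
Only numpy, scipy, OpenCV 4.12 (cv2) and the standard library are available. Lean on these libraries where they do the work, as an engineer would, in place of code of your own. Each camera call takes 0.05 s, during which the arm holds its last target. There are 200 camera calls.

## Working session

There is one attempt and no reset: what is moved stays moved. The work goes in short steps, Python scripts to look and compute and a tool call to move; the robot and the scene stay as the last step left them, time stands still between calls to the robot, and variables do not carry over. Pictures are saved under pics/ and viewed, at most 14 in all, crops included, and the job is handed in when it is done.

Besides the shell and the picture viewer there is one more tool, called after ">>>" by a JSON object that holds its "name" and its "arguments". carry_out: Moves the arm, as the interface text tells. Its arguments: {"type":"object","properties":{"moves":{"type":"string"},"grip_force":{"type":"number"}},"required":["moves"]}

```bash
mkdir -p pics; ls
python3 - <<'E'
from station import bot
import cv2
for n in("scene","side"):
    im=bot.capture(n); cv2.imwrite(f"pics/{n}0.png",im[:,:,::-1])
    p=bot.camera_params(n); print(n,p)
o=bot.get_obs();print(o['t'],o['position'],o['tool_rot'],o['gripper_width'])
E
```

```text
pics
scene {'fx': 601.1973839156866, 'fy': 601.1973839156866, 'cx': 317.6143081175094, 'cy': 232.74675715789382, 'D': array([0.01114614, 0.        , 0.        , 0.        , 0.        ]), 'T': array([[ 4.15497910e-01,  6.47640505e-01, -6.38688706e-01,
         1.26243157e+03],
       [ 9.09394045e-01, -2.81046584e-01,  3.06619126e-01,
        -3.57829375e+02],
       [ 1.90776867e-02, -7.08219312e-01, -7.05734687e-01,
         8.45768731e+02],
       [ 0.00000000e+00,  0.00000000e+00,  0.00000000e+00,
         1.00000000e+00]])}
side {'fx': 483.4686103895123, 'fy': 483.4686103895123, 'cx': 323.9717513093623, 'cy': 238.9882416719304, 'D': array([-0.11700844,  0.        ,  0.        ,  0.        ,  0.        ]), 'T': array([[ 9.01730090e-01, -3.27921949e-01,  2.81691392e-01,
         2.47844613e+02],
       [-4.32091753e-01, -6.63482979e-01,  6.10808525e-01,
        -6.72966152e+02],
       [-1.34000782e-02, -6.72500953e-01, -7.39974936e-01,
         8.36300088e+02],
       [ 0.00000000e+00,  0.00000000e+00,  0.00000000e+00,
         1.00000000e+00]])}
0.1 [239.39711697 549.60789531 230.53383313] [-1.50553169e-04  2.03968480e-01  9.78977165e-01 -7.39153170e-04] 85.44132134567778
```

View pics/scene0.png

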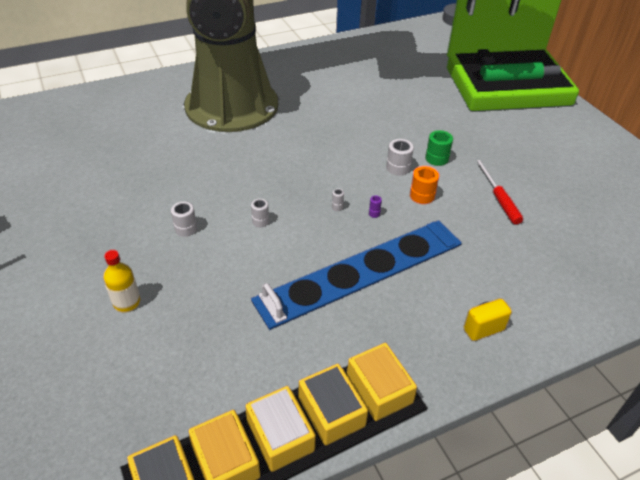

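View pics/side0.png

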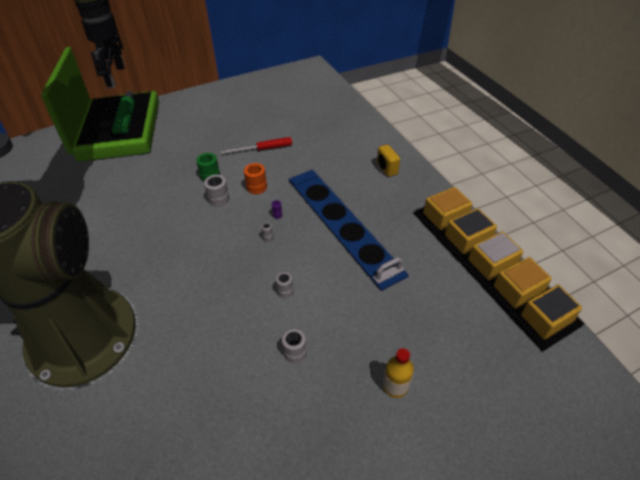

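Scene picture: grey sockets are L (184,218), M (260,212), S (338,199) and XL (400,157). The ones to leave are orange (425,185), green (439,148) and purple (375,206). The loop is at (271,302), on the -y end of the strip, with the pads running from there to (414,245). The side view agrees.

```bash
cat > h.py <<'E'
from station import bot
import numpy as np, cv2
from scipy.optimize import least_squares
SZ=dict(s=(24,44),m=(34,50),l=(44,56),xl=(54,62))
def proj(p,P):
    Ti=np.linalg.inv(p['T']); K=np.array([[p['fx'],0,p['cx']],[0,p['fy'],p['cy']],[0,0,1.]])
    return cv2.projectPoints(np.asarray(P,float).reshape(-1,3),cv2.Rodrigues(Ti[:3,:3])[0],Ti[:3,3],K,p['D'])[0].reshape(-1,2)
def ray(p,uv,z):
    K=np.array([[p['fx'],0,p['cx']],[0,p['fy'],p['cy']],[0,0,1.]])
    n=cv2.undistortPoints(np.array(uv,float).reshape(-1,1,2),K,p['D']).reshape(-1,2)
    d=np.c_[n,np.ones(len(n))]@p['T'][:3,:3].T; o=p['T'][:3,3]
    return o+d*((z-o[2])/d[:,2])[:,None]
A=np.linspace(0,2*np.pi,90)
def cyl(x,y,k,z0=0):
    d,h=SZ[k]; c=np.c_[x+d/2*np.cos(A),y+d/2*np.sin(A)]
    return np.r_[np.c_[c,0*A+z0],np.c_[c,0*A+z0+h]]
def box(q): return np.r_[q.min(0),q.max(0)]
def fit(views,k,x0,z0=0):  # views: list of (params, extent)
    def f(v): return np.concatenate([box(proj(p,cyl(*v,k,z0)))-np.array([e[0]-.5,e[1]-.5,e[0]+e[2]-.5,e[1]+e[3]-.5]) for p,e in views])
    r=least_squares(f,x0,loss='soft_l1'); return r.x, r.fun
E
python3 - <<'E'
from h import *
seed=dict(s=((338,199),(267,232)),m=((260,212),(285,284)),l=((184,218),(294,345)),xl=((400,157),(217,190)))
P={n:bot.camera_params(n) for n in("scene","side")}
def near(n,lab,uv):
    r=bot.trace(n,lab)
    r=[d for d in r if np.hypot(d['extent'][0]+d['extent'][2]/2-uv[0],d['extent'][1]+d['extent'][3]/2-uv[1])<13]
    return r[0] if r else None
for k in SZ:
    V=[]
    for n,uv in zip(P,seed[k]):
        d=near(n,f"socket_{k}_center",uv)
        if d: V.append((P[n],d['extent'])); x,f=fit(V[-1:],k,ray(P[n],[uv],25)[0,:2]); print(k,n,d['extent'],x.round(1),f.round(1))
    if V: print(k,*[a.round(1) for a in fit(V,k,x)])
for n in P:
    for lab,z in(("pad_a",13),("loop",30),("oil_bottle",60)):
        for d in bot.trace(n,lab):
            c=np.argwhere(d['region']).mean(0)[::-1]; print(n,lab,round(d['score'],2),c.round(1),ray(P[n],[c],z)[0].round(1))
E
```

```text
s side [262.2, 224.5, 12.6, 20.2] [448.8  69.8] [ 0.2 -0.2 -0.2  0.2]
s [448.8  69.8] [ 0.2 -0.2 -0.2  0.2]
m scene [248.7, 199.6, 21.4, 29.1] [424.3 -86.1] [ 1.4 -0.4 -1.6  0.5]
m [424.3 -86.1] [ 1.4 -0.4 -1.6  0.5]
l scene [171.3, 201.1, 29.5, 35.0] [ 382.4 -223.2] [ 1.3 -0.6 -1.5  0.6]
l side [281.9, 328.2, 25.3, 35.8] [ 387.2 -227.3] [ 0.1  0.3 -0.1 -0.3]
l [ 386.2 -226. ] [ 0.4  1.  -2.3  2.2 -0.6 -0.1 -0.9 -0.6]
xl side [205.9, 175.9, 25.6, 29.1] [389.  259.9] [-0.  -2.1  0.   1.6]
xl [389.  259.9] [-0.  -2.1  0.   1.6]
scene pad_a 0.91 [342.8 275.6] [6.283e+02 2.000e-01 1.300e+01]
scene pad_a 0.83 [378.6 259.9] [620.5  79.2  13. ]
scene pad_a 0.72 [413.4 245.3] [613.7 159.4  13. ]
scene pad_a 0.64 [304.4 291.8] [635.3 -79.7  13. ]
scene loop 0.61 [271.7 302.4] [ 647.  -146.3   30. ]
scene oil_bottle 0.8 [120.4 282.8] [ 527.6 -372.8   60. ]
side pad_a 0.78 [333.9 211.3] [622.   77.9  13. ]
side pad_a 0.66 [370.8 253.5] [636.4 -79.5  13. ]
side pad_a 0.6 [351.3 230.8] [629.7   1.7  13. ]
side pad_a 0.57 [316.4 192.5] [612.7 158.3  13. ]
side loop 0.64 [388.6 269.1] [ 640.9 -146.6   30. ]
side oil_bottle 0.63 [398.  373.9] [ 521.7 -376.2   60. ]
```

```bash
cat >> h.py <<'E'
from scipy.spatial.transform import Rotation as R
def plan(x,y,z,yaw=None):  # yaw = world angle (deg) of tool y
    o=bot.get_obs(); w,a,b,c=o['tool_rot']; M=R.from_quat([a,b,c,w]).as_matrix()
    cur=np.degrees(np.arctan2(M[1,1],M[0,1])); s=M.T@(np.array([x,y,z])-o['position'])/30
    print('t',round(o['t'],2),'pos',o['position'].round(1),'yaw',round(cur,1),'w',round(o['gripper_width'],1),'shares',s.round(2),'z-tilt',M[:,2].round(3),'j',o['joints'].round(2))
    if yaw is not None:
        d=(cur-yaw+90)%180-90; print('turn shares',round(np.radians(d)/.5,2))
E
python3 - <<'E'
from h import *
P={n:bot.camera_params(n) for n in("scene","side")}
for nm,a,b,z in(("orange",(425,185),(255,178),31),("green",(439,148),(208,166),31),("purple",(375,206),(277,209),22)):
    print(nm,ray(P['scene'],[a],z)[0].round(),ray(P['side'],[b],z)[0].round())
plan(389,260,230,5)
p=bot.camera_params('wrist'); print(p['T'].round(2),p['fx'])
E
```

```text
orange [486. 262.  31.] [487. 261.  31.]
green [388. 359.  31.] [392. 364.  31.]
purple [493. 139.  22.] [498. 138.  22.]
t 0.8 pos [239.6 550.1 231.3] yaw 66.5 w 85.3 shares [-8.43 -6.88  0.04] z-tilt [ 0.  0. -1.] j [ 1.16  0.31 -0.05  1.21 -0.    1.57]
turn shares 2.15
[[ 4.0000e-01  8.7000e-01  2.9000e-01  1.6593e+02]
 [ 9.2000e-01 -3.8000e-01 -1.3000e-01  5.8199e+02]
 [-0.0000e+00  3.1000e-01 -9.5000e-01  3.7423e+02]
 [ 0.0000e+00  0.0000e+00  0.0000e+00  1.0000e+00]] 414.995153132264
```

>>> {"name": "carry_out", "arguments": {"moves": "0 0 0 0.36 0; 0 0 0 0.36 0; 0 0 0 0.36 0; 0 0 0 0.36 0; 0 0 0 0.36 0"}}

```text
t: 1.42
position: [239.6, 550.1, 231.3]
tool_rot: [0.0, 0.612, 0.791, 0.0]
wrist_force: [-0.4, 0.6, -0.4]
gripper_width: 85.3
gripper_force: 0.0
```

>>> {"name": "carry_out", "arguments": {"moves": "0 0 0 0.35 0; -1 0.4 0 0 0; -1 0.4 0 0 0; -1 0.4 0 0 0; -1 0.4 0 0 0"}}

```text
t: 2.05
position: [298.0, 433.7, 231.4]
tool_rot: [0.0, 0.676, 0.737, 0.0]
wrist_force: [0.2, -0.5, 0.2]
gripper_width: 85.3
gripper_force: 0.0
```

>>> {"name": "carry_out", "arguments": {"moves": "-1 0.4 0 0 0; -1 0.4 0 0 0; -1 0.4 0 0 0; -1 0.4 0 0 0; 0 0 0 0 0"}}

```text
t: 2.68
position: [356.3, 317.6, 231.5]
tool_rot: [0.0, 0.678, 0.736, 0.0]
wrist_force: [-0.4, -1.0, 0.8]
gripper_width: 85.3
gripper_force: 0.0
```

Run:
```python
from h import *
plan(389,260,230,5)
p=bot.camera_params('wrist'); im=bot.capture('wrist'); cv2.imwrite('pics/w1.png',im[:,:,::-1])
print(proj(p,[[389,260,62],[389,260,0]]))
for d in bot.trace('wrist','socket_xl_center'): print(d['score'],d['extent'], *fit([(p,d['extent'])],'xl',[389,260]))
```

```text
t 2.67 pos [356.3 317.6 231.5] yaw 4.7 w 85.3 shares [-2.    0.93  0.05] z-tilt [ 0. -0. -1.] j [ 0.73  0.08 -0.33  1.16 -0.    2.22]
turn shares -0.01
[[349.59639302 286.03612265]
 [344.59500784 259.50824864]]
0.93 [328.8, 127.4, 73.6, 77.4] [391.10376647 356.35682313] [-0.46686228  0.43381129  0.38009653 -0.37458004]
0.87 [312.6, 232.8, 64.2, 80.9] [384.44100459 260.87750684] [-0.8267475  -0.8961863   0.82554292  0.91418474]
0.8 [417.3, 240.7, 81.9, 83.0] [486.17126669 260.47171103] [-0.37203752  0.0308197   0.31208664 -0.0076924 ]
```

View pics/w1.png

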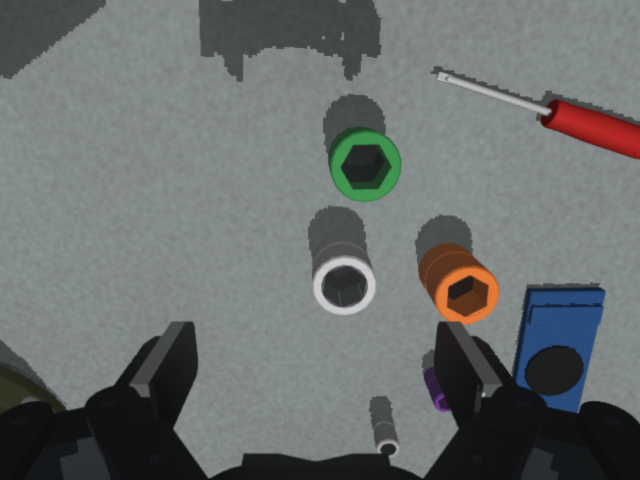

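Wrist view: the grey XL mouth is at (344,286), with the green one at (366,166), orange at (466,293) and purple at (440,395). I'm choosing the grey one, at about (384.5, 260.5). The fingers clear the orange one.

>>> {"name": "carry_out", "arguments": {"moves": "-0.99 0.39 0 0 0; -0.99 0.39 0 0 0; 0 0 1 0 0; 0 0 1 0 0; 0 0 1 0 0", "grip_force": 40}}

```text
t: 3.4
position: [383.9, 262.9, 140.5]
tool_rot: [-0.0, 0.676, 0.737, 0.0]
wrist_force: [-0.4, 0.4, -0.6]
gripper_width: 85.5
gripper_force: 0.0
```

Run:
```python
from h import *
plan(384.5,260.5,24,5)
```

```text
t 3.4 pos [383.9 262.9 140.5] yaw 4.9 w 85.5 shares [-0.08  0.01  3.88] z-tilt [ 0.     0.001 -1.   ] j [ 0.6   0.12 -0.5   0.94  0.    2.08]
turn shares -0.0
```

>>> {"name": "carry_out", "arguments": {"moves": "-0.04 0.01 1 0 0; 0 0 1 0 0; 0 0 1 0 0; 0 0 0.86 0 0; 0 0 0 0 0"}}

```text
t: 4.03
position: [382.5, 260.5, 23.9]
tool_rot: [-0.001, 0.676, 0.737, -0.002]
wrist_force: [-0.1, 0.4, 0.2]
gripper_width: 85.5
gripper_force: 0.0
```

>>> {"name": "carry_out", "arguments": {"moves": "0 0 0 0 200; 0 0 0 0 200; 0 0 0 0 200; 0 0 0 0 200; 0 0 0 0 200"}}

```text
t: 4.65
position: [385.0, 261.7, 26.9]
tool_rot: [-0.0, 0.676, 0.737, 0.001]
wrist_force: [-3.2, 0.9, 6.2]
gripper_width: 52.8
gripper_force: 41.9
```

>>> {"name": "carry_out", "arguments": {"moves": "0 0 0 0 200; 0 0 -0.5 0 200; 0 0 -1 0 200; 0 0 -1 0 200; 0 0 -1 0 200"}}

```text
t: 5.28
position: [384.0, 260.3, 132.1]
tool_rot: [0.0, 0.676, 0.736, -0.0]
wrist_force: [-0.0, 0.5, -5.2]
gripper_width: 53.2
gripper_force: 43.9
```

Run:
```python
from h import *
im=bot.capture('wrist'); cv2.imwrite('pics/w2.png',im[:,:,::-1])
plan(636,-79.6,130,5)
```

```text
t 5.33 pos [386.  261.6 135.8] yaw 4.9 w 53.1 shares [-12.04   7.34   0.2 ] z-tilt [ 0.004  0.003 -1.   ] j [ 0.6   0.12 -0.51  0.93 -0.    2.08]
turn shares -0.0
```

View pics/w2.png

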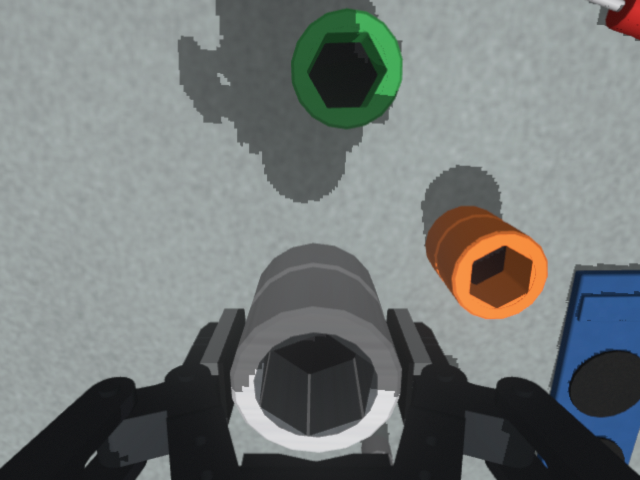

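>>> {"name": "carry_out", "arguments": {"moves": "-1 0.61 0 0 200; -1 0.61 0 0 200; -1 0.61 0 0 200; -1 0.61 0 0 200; -1 0.61 0 0 200"}}

```text
t: 5.95
position: [488.4, 117.8, 130.3]
tool_rot: [-0.0, 0.676, 0.736, -0.0]
wrist_force: [-0.0, 0.8, -5.3]
gripper_width: 53.2
gripper_force: 44.5
```

>>> {"name": "carry_out", "arguments": {"moves": "-1 0.61 0 0 200; 0 0 0 0 200; 0 0 0 0 200"}}

```text
t: 6.32
position: [508.3, 90.6, 130.1]
tool_rot: [-0.001, 0.677, 0.736, -0.0]
wrist_force: [0.1, 0.5, -5.1]
gripper_width: 52.7
gripper_force: 44.4
```

```bash
cat >> h.py <<'E'
def wpads(skip=()):
    p=bot.camera_params('wrist'); im=bot.capture('wrist')
    for d in bot.trace('wrist','pad_a'):
        e=d['extent']; c=np.argwhere(d['region']).mean(0)[::-1]
        if e[0]>1 and e[1]>1 and e[0]+e[2]<638 and e[1]+e[3]<478:
            cn=max(cv2.findContours(d['region'].astype(np.uint8),0,1)[0],key=len)
            print('pad',round(d['score'],2),np.round(e),ray(p,[cv2.fitEllipse(cn)[0]],13)[0].round(1))
    return p,im
E
python3 - <<'E'
from h import *
p,im=wpads(); cv2.imwrite('pics/w3.png',im[:,:,::-1])
plan(636,-79.6,130,5)
for d in bot.trace('wrist','socket_xl_center'): print(round(d['score'],2),np.round(d['extent']))
o=bot.get_obs()['position']
print(proj(p,[o+[0,0,62-25.5]]))
E
```

```text
pad 0.97 [437. 330.  76.  61.] [633.8   9.1  13. ]
pad 0.7 [452.  93.  95.  99.] [615.5 160.9  13. ]
pad 0.61 [441. 218.  91.  87.] [622.6  81.9  13. ]
t 6.42 pos [508.2  91.2 130.3] yaw 4.9 w 52.9 shares [-6.04  3.76  0.  ] z-tilt [-0.001  0.    -1.   ] j [ 0.18  0.22 -0.41  0.94  0.    1.66]
turn shares -0.0
0.98 [232. 241. 170. 211.]
[[315.75599811 382.40795288]]
```

View pics/w3.png

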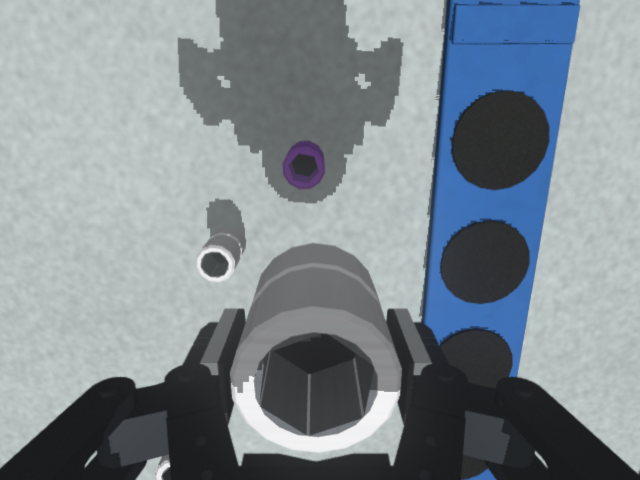

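Run:
```python
from h import *
p=bot.camera_params('wrist'); o=bot.get_obs()['position']; 
for z0 in(102,105,108):
  x,f=fit([(p,(232,241,170,211))],'xl',o[:2],z0); print(o.round(1),(x-o[:2]).round(1),f.round(1))
```

```text
[508.3  91.3 130.4] [ 0.5 -2.1] [-1.5  0.1  1.5  0.1]
[508.3  91.3 130.4] [ 0.3 -0.5] [-3.8 -1.5  3.7  3.3]
[508.3  91.3 130.4] [0.2 0.6] [-6.3 -1.7  5.8  8.2]
```

>>> {"name": "carry_out", "arguments": {"moves": "-1 0.63 0 0 200; -1 0.63 0 0 200; -1 0.63 0 0 200; -1 0.63 0 0 200; -1 0.63 0 0 200"}}

```text
t: 7.1
position: [616.3, -50.7, 130.4]
tool_rot: [-0.0, 0.676, 0.737, -0.0]
wrist_force: [-0.2, 0.7, -4.2]
gripper_width: 52.8
gripper_force: 44.7
```

>>> {"name": "carry_out", "arguments": {"moves": "-0.99 0.62 0 0 200; 0 0 0.8 0 200; 0 0 0.8 0 200; 0 0 0.8 0 200; 0 0 0.4 0 200"}}

```text
t: 7.72
position: [635.7, -77.8, 44.9]
tool_rot: [-0.001, 0.676, 0.737, -0.001]
wrist_force: [0.0, 0.4, -5.8]
gripper_width: 52.7
gripper_force: 44.7
```

>>> {"name": "carry_out", "arguments": {"moves": "0 0 0 0 200; 0 0 0.05 0 200; 0 0 0 0 200"}}

```text
t: 8.1
position: [637.8, -78.8, 46.1]
tool_rot: [0.001, 0.676, 0.737, 0.001]
wrist_force: [-0.2, -0.5, -6.4]
gripper_width: 53.1
gripper_force: 44.7
```

Run:
```python
from h import *
plan(636,-78,40,5)
P=bot.camera_params('side'); im=bot.capture('side'); cv2.imwrite('pics/s3.png',cv2.resize(im[200:320,300:440],None,fx=4,fy=4,interpolation=2)[:,:,::-1])
o=bot.get_obs(); print(o['wrist_force'],proj(P,[[636,-79,13],[636,-79,75]]))
```

```text
t 8.1 pos [637.8 -78.8  46.1] yaw 4.9 w 53.1 shares [ 0.03 -0.06  0.2 ] z-tilt [ 0.002 -0.    -1.   ] j [-0.12  0.51 -0.19  0.86  0.    1.36]
turn shares -0.0
[-0.61464727  0.03240773 -5.19991145] [[370.59057738 253.41162826]
 [372.26936352 234.60637811]]
```

View pics/s3.png

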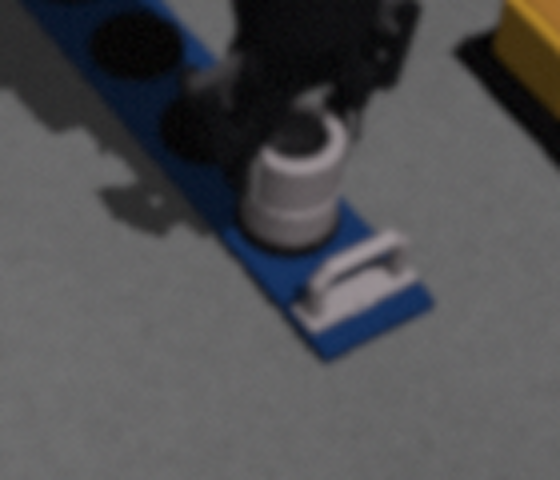

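XL is just above the pad nearest the loop and looks centred. I'll lower it until it touches.

>>> {"name": "carry_out", "arguments": {"moves": "0 0 0.06 0 200; 0 0 0 0 200"}}

```text
t: 8.4
position: [637.0, -78.8, 43.2]
tool_rot: [-0.0, 0.676, 0.736, 0.0]
wrist_force: [-0.8, -0.6, -5.5]
gripper_width: 53.0
gripper_force: 44.7
```

>>> {"name": "carry_out", "arguments": {"moves": "0 0 0.05 0 200; 0 0 0 0 200"}}

```text
t: 8.65
position: [636.9, -78.8, 41.5]
tool_rot: [-0.0, 0.676, 0.736, -0.0]
wrist_force: [-0.3, -1.1, -6.5]
gripper_width: 53.2
gripper_force: 44.7
```

>>> {"name": "carry_out", "arguments": {"moves": "0 0 0.04 0 200; 0 0 0 0 200"}}

```text
t: 8.9
position: [636.9, -78.7, 40.4]
tool_rot: [-0.0, 0.676, 0.737, -0.0]
wrist_force: [-0.5, 0.7, -5.0]
gripper_width: 53.1
gripper_force: 44.7
```

>>> {"name": "carry_out", "arguments": {"moves": "0 0 0.04 0 200; 0 0 0 0 200"}}

```text
t: 9.15
position: [637.1, -78.8, 40.0]
tool_rot: [0.0, 0.676, 0.736, 0.0]
wrist_force: [-3.6, -0.5, 2.2]
gripper_width: 53.0
gripper_force: 45.4
```

>>> {"name": "carry_out", "arguments": {"moves": "0 0 0.03 0 200; 0 0 0 0 200"}}

```text
t: 9.4
position: [637.1, -78.8, 40.0]
tool_rot: [0.0, 0.676, 0.736, 0.0]
wrist_force: [-6.4, 1.3, 9.7]
gripper_width: 53.2
gripper_force: 46.3
```

>>> {"name": "carry_out", "arguments": {"moves": "0 0 0 0 100; 0 0 0 0 0; 0 0 0 0 0; 0 0 -0.5 0 0; 0 0 -1 0 0"}}

```text
t: 10.02
position: [636.2, -78.6, 83.4]
tool_rot: [-0.001, 0.676, 0.736, -0.001]
wrist_force: [0.5, 0.2, 0.1]
gripper_width: 85.3
gripper_force: 0.0
```

>>> {"name": "carry_out", "arguments": {"moves": "0 0 -1 0 0; 0 0 -1 0 0; -0.1 -1 -1 0 0; -0.1 -1 0 0 0; -0.1 -1 0 0 0"}}

```text
t: 10.65
position: [548.1, -95.6, 175.1]
tool_rot: [0.001, 0.676, 0.737, 0.001]
wrist_force: [-0.2, -0.1, 0.6]
gripper_width: 85.5
gripper_force: 0.0
```

>>> {"name": "carry_out", "arguments": {"moves": "-0.5 -1 0 0 0; -0.5 -1 0 0 0; -0.5 -1 0 0 0; -0.5 -1 0 0 0; -0.5 -1 0 0 0"}}

```text
t: 11.28
position: [404.6, -183.5, 174.6]
tool_rot: [0.001, 0.676, 0.737, 0.0]
wrist_force: [-0.1, -0.5, 0.9]
gripper_width: 85.5
gripper_force: 0.0
```

>>> {"name": "carry_out", "arguments": {"moves": "0 0 0 0 0; 0 0 0 0 0"}}

```text
t: 11.52
position: [405.9, -183.0, 174.3]
tool_rot: [0.001, 0.677, 0.736, 0.0]
wrist_force: [0.1, -0.2, 0.6]
gripper_width: 85.4
gripper_force: 0.0
```

```bash
cat >> h.py <<'E'
def wsock(k,x0,z0=0,name=None):
    p=bot.camera_params('wrist'); im=bot.capture('wrist')
    if name: cv2.imwrite(name,im[:,:,::-1])
    for d in bot.trace('wrist',f'socket_{k}_center'):
        x,f=fit([(p,d['extent'])],k,x0,z0)
        if np.hypot(*(x-x0))<60: print(round(d['score'],2),np.round(d['extent']),x.round(1),f.round(1))
E
python3 - <<'E'
from h import *
wsock('l',(386,-226),name='pics/w4.png'); plan(386,-226,24,5)
E
```

```text
0.57 [250. 239.  66.  80.] [ 386.7 -225.7] [ 0.9 -2.1 -1.3  1.4]
t 11.62 pos [ 406.  -182.7  173.9] yaw 4.9 w 85.6 shares [-1.38 -0.79  5.  ] z-tilt [ 0.001 -0.    -1.   ] j [-0.42  0.06 -0.5   1.02  0.    1.06]
turn shares -0.0
```

View pics/w4.png

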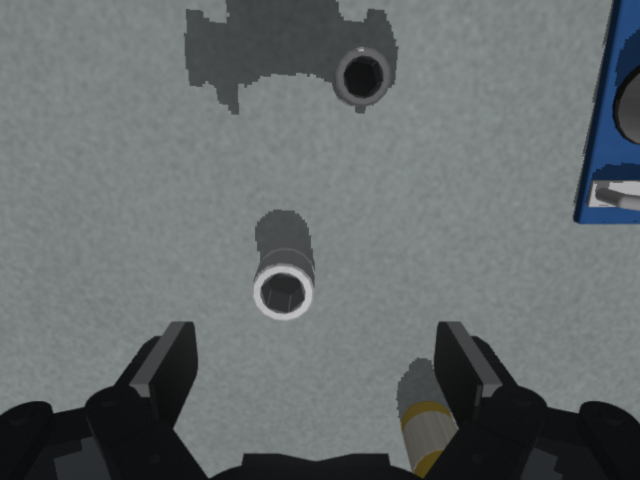

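L's mouth is at (283,292), giving (386.7, -225.7), which agrees with the fixed cameras. The bottle is at lower right, clear of the grasp.

>>> {"name": "carry_out", "arguments": {"moves": "-0.69 -0.39 0 0 0; -0.69 -0.39 0.5 0 0; 0 0 1 0 0; 0 0 1 0 0; 0 0 1 0 0"}}

```text
t: 12.25
position: [386.2, -225.9, 67.6]
tool_rot: [0.0, 0.676, 0.737, 0.0]
wrist_force: [0.2, 0.1, 0.1]
gripper_width: 85.6
gripper_force: 0.0
```

>>> {"name": "carry_out", "arguments": {"moves": "0 0 1 0 0; 0 0 0.6 0 0; 0 0 0 0 0; 0 0 0 0 200; 0 0 0 0 200"}}

```text
t: 12.88
position: [386.2, -226.4, 21.3]
tool_rot: [0.001, 0.676, 0.737, 0.0]
wrist_force: [-0.2, -0.1, -0.6]
gripper_width: 51.8
gripper_force: 0.0
```

>>> {"name": "carry_out", "arguments": {"moves": "0 0 0 0 200; 0 0 0 0 200; 0 0 0 0 200; 0 0 0 0 200"}}

```text
t: 13.38
position: [386.2, -226.5, 21.5]
tool_rot: [0.001, 0.676, 0.737, 0.0]
wrist_force: [0.3, 0.4, 6.0]
gripper_width: 43.2
gripper_force: 40.2
```

>>> {"name": "carry_out", "arguments": {"moves": "0 0 -0.5 0 200; 0 0 -1 0 200; 0 0 -1 0 200; 0 0 -1 0 200; 0 0 0 0 200"}}

```text
t: 14.0
position: [386.8, -227.1, 127.5]
tool_rot: [0.002, 0.676, 0.736, 0.0]
wrist_force: [0.9, -1.4, -2.7]
gripper_width: 43.4
gripper_force: 41.4
```

Run:
```python
from h import *
o=bot.get_obs()['position']; wsock('l',o[:2],o[2]-22.5); plan(629.5,0.7,125,5)
```

```text
0.93 [248. 254. 139. 181.] [ 387.  -227.6] [-1.2 -1.   1.3  1.2]
t 14.1 pos [ 385.  -226.   124.9] yaw 4.9 w 42.6 shares [ 6.84  8.76 -0.  ] z-tilt [ 0. -0. -1.] j [-0.53  0.1  -0.57  0.9  -0.    0.96]
turn shares -0.0
```

>>> {"name": "carry_out", "arguments": {"moves": "0.76 0.97 0 0 200; 0.76 0.97 0 0 200; 0.76 0.97 0 0 200; 0.76 0.97 0 0 200; 0.76 0.97 0 0 200"}}

```text
t: 14.72
position: [519.9, -99.0, 123.3]
tool_rot: [-0.001, 0.676, 0.737, -0.001]
wrist_force: [-0.1, 0.0, -2.4]
gripper_width: 43.0
gripper_force: 41.6
```

>>> {"name": "carry_out", "arguments": {"moves": "0.76 0.97 0 0 200; 0.76 0.97 0 0 200; 0.76 0.97 0 0 200; 0.76 0.97 0 0 200; 0 0 0 0 200"}}

```text
t: 15.35
position: [629.2, 2.4, 122.8]
tool_rot: [-0.001, 0.675, 0.737, -0.001]
wrist_force: [0.0, -0.8, -3.3]
gripper_width: 43.0
gripper_force: 41.8
```

Run:
```python
from h import *
plan(629.5,1.5,39,5)
```

```text
t 15.35 pos [629.2   2.4 122.8] yaw 5.0 w 43.0 shares [-0.03  0.01  2.79] z-tilt [-0.002  0.    -1.   ] j [ 0.    0.43 -0.13  1.01  0.    1.49]
turn shares 0.0
```

>>> {"name": "carry_out", "arguments": {"moves": "-0.03 0 0.9 0 200; 0 0 0.9 0 200; 0 0 0.8 0 200; 0 0 0.15 0 200; 0 0 0 0 200"}}

```text
t: 15.98
position: [628.0, -0.7, 42.4]
tool_rot: [-0.001, 0.677, 0.736, -0.001]
wrist_force: [0.1, -0.4, -2.5]
gripper_width: 43.0
gripper_force: 41.8
```

>>> {"name": "carry_out", "arguments": {"moves": "0 0 0.06 0 200; 0 0 0 0 200"}}

```text
t: 16.23
position: [629.4, -0.3, 41.9]
tool_rot: [0.001, 0.676, 0.737, 0.0]
wrist_force: [-0.9, -0.0, -1.7]
gripper_width: 42.8
gripper_force: 41.8
```

>>> {"name": "carry_out", "arguments": {"moves": "0 0 0.05 0 200; 0 0 0 0 200"}}

```text
t: 16.48
position: [628.8, -0.2, 39.7]
tool_rot: [0.0, 0.676, 0.737, 0.0]
wrist_force: [-0.8, -0.2, -2.8]
gripper_width: 42.4
gripper_force: 41.8
```

>>> {"name": "carry_out", "arguments": {"moves": "0.05 0.02 0.07 0 200; 0 0 0 0 200"}}

```text
t: 16.73
position: [629.2, 1.4, 37.3]
tool_rot: [-0.0, 0.676, 0.737, -0.0]
wrist_force: [0.5, -0.3, -3.2]
gripper_width: 42.7
gripper_force: 41.8
```

>>> {"name": "carry_out", "arguments": {"moves": "0 0 0.06 0 200; 0 0 0 0 200"}}

```text
t: 16.98
position: [629.1, 1.3, 35.5]
tool_rot: [-0.0, 0.676, 0.737, -0.0]
wrist_force: [0.5, 0.5, -2.6]
gripper_width: 43.0
gripper_force: 41.8
```

>>> {"name": "carry_out", "arguments": {"moves": "0 0 0.05 0 200; 0 0 0 0 200"}}

```text
t: 17.23
position: [629.4, 1.3, 34.6]
tool_rot: [0.0, 0.676, 0.737, 0.0]
wrist_force: [-1.3, -0.5, 1.1]
gripper_width: 42.9
gripper_force: 42.2
```

>>> {"name": "carry_out", "arguments": {"moves": "0 0 0.02 0 100; 0 0 0 0 0; 0 0 0 0 0; 0 0 -0.5 0 0; 0 0 -1 0 0"}}

```text
t: 17.85
position: [628.3, 1.3, 78.7]
tool_rot: [-0.001, 0.676, 0.737, -0.001]
wrist_force: [0.2, -0.8, 0.1]
gripper_width: 85.5
gripper_force: 0.0
```

>>> {"name": "carry_out", "arguments": {"moves": "0 0 -1 0 0; 0 0 -1 0 0; -0.1 -1 -1 0 0; -0.1 -1 0 0 0; -0.1 -1 0 0 0"}}

```text
t: 18.48
position: [540.2, -15.5, 170.4]
tool_rot: [0.001, 0.676, 0.737, 0.001]
wrist_force: [0.5, -0.6, 0.1]
gripper_width: 85.5
gripper_force: 0.0
```

>>> {"name": "carry_out", "arguments": {"moves": "-0.15 -1 0 0 0; -0.15 -1 0 0 0; -0.15 -1 0 0 0; -0.15 -0.9 0 0 0; 0 0 0 0 0"}}

```text
t: 19.1
position: [424.1, -43.4, 169.6]
tool_rot: [0.0, 0.677, 0.736, 0.0]
wrist_force: [1.3, -0.0, 0.3]
gripper_width: 85.4
gripper_force: 0.0
```

Run:
```python
from h import *
wsock('m',(424,-86)); plan(424.3,-86.1,17,5)
```

```text
0.87 [288. 244.  49.  65.] [424.8 -82.9] [-0.  -1.5  0.   1.2]
t 19.2 pos [426.4 -43.2 169.7] yaw 4.9 w 85.5 shares [-1.42 -0.2   5.09] z-tilt [ 0.002 -0.    -1.   ] j [-0.1   0.03 -0.54  1.    0.    1.38]
turn shares -0.0
```

>>> {"name": "carry_out", "arguments": {"moves": "-0.67 -0.09 0 0 0; -0.66 -0.09 0.5 0 0; 0 0 1 0 0; 0 0 1 0 0; 0 0 1 0 0"}}

```text
t: 19.82
position: [425.0, -83.5, 63.1]
tool_rot: [0.001, 0.676, 0.737, 0.0]
wrist_force: [0.3, 0.6, 0.6]
gripper_width: 85.2
gripper_force: 0.0
```

>>> {"name": "carry_out", "arguments": {"moves": "0 0 1 0 0; 0 0 0.6 0 0; 0 0 0 0 0; 0 0 0 0 220; 0 0 0 0 220"}}

```text
t: 20.45
position: [424.6, -83.6, 16.5]
tool_rot: [0.001, 0.676, 0.737, 0.001]
wrist_force: [0.0, -0.3, 0.3]
gripper_width: 51.6
gripper_force: 0.0
```

>>> {"name": "carry_out", "arguments": {"moves": "0 0 0 0 220; 0 0 0 0 220; 0 0 0 0 220; 0 0 0 0 220; 0 0 0 0 220"}}

```text
t: 21.08
position: [424.4, -83.5, 16.6]
tool_rot: [0.001, 0.676, 0.737, 0.001]
wrist_force: [-1.0, 0.1, 6.1]
gripper_width: 33.1
gripper_force: 39.3
```

>>> {"name": "carry_out", "arguments": {"moves": "0 0 -0.5 0 220; 0 0 -1 0 220; 0 0 -1 0 220; 0 0 -1 0 220; 0 0 0 0 220"}}

```text
t: 21.7
position: [425.2, -83.8, 122.8]
tool_rot: [0.002, 0.676, 0.737, 0.001]
wrist_force: [0.2, 0.1, -2.5]
gripper_width: 32.8
gripper_force: 40.2
```

Run:
```python
from h import *
o=bot.get_obs()['position']; wsock('m',o[:2],o[2]-17); plan(622,81,125,5); wpads()
```

```text
0.85 [262. 271. 108. 147.] [424.9 -83.6] [-0.5 -4.2  0.5  2.5]
t 21.8 pos [423.2 -83.4 120.3] yaw 4.9 w 33.1 shares [ 4.9   7.07 -0.15] z-tilt [ 0. -0. -1.] j [-0.19  0.08 -0.6   0.89 -0.    1.29]
turn shares -0.0
```

>>> {"name": "carry_out", "arguments": {"moves": "0.7 1 0 0 220; 0.7 1 0 0 220; 0.7 1 0 0 220; 0.7 1 0 0 220; 0.7 1 0 0 220"}}

```text
t: 22.52
position: [563.7, 34.7, 118.9]
tool_rot: [-0.001, 0.676, 0.737, -0.001]
wrist_force: [-0.1, 0.4, -2.5]
gripper_width: 32.7
gripper_force: 40.3
```

>>> {"name": "carry_out", "arguments": {"moves": "0.7 1 0 0 220; 0.7 1 0 0 220; 0 0.07 0 0 220; 0 0 0 0 220; 0 0 0 0 220"}}

```text
t: 23.15
position: [621.0, 80.3, 119.9]
tool_rot: [-0.001, 0.677, 0.736, -0.001]
wrist_force: [-0.2, -0.1, -1.5]
gripper_width: 33.0
gripper_force: 40.4
```

Run:
```python
from h import *
plan(622,81,35,5); wpads()
```

```text
t 23.15 pos [621.   80.3 119.9] yaw 4.8 w 33.0 shares [0.02 0.04 2.83] z-tilt [-0.002 -0.    -1.   ] j [ 0.13  0.43 -0.15  1.   -0.    1.62]
turn shares -0.01
pad 0.84 [267.  52. 107. 108.] [615.7 161.   13. ]
pad 0.7 [283. 419.  77.  30.] [662.4 -68.5  13. ]
pad 0.62 [272. 192.  96.  87.] [623.1  83.5  13. ]
```

>>> {"name": "carry_out", "arguments": {"moves": "0.02 0.03 0.9 0 220; 0 0 0.9 0 220; 0 0 0.8 0 220; 0 0 0.2 0 220; 0 0 0 0 220"}}

```text
t: 23.88
position: [622.9, 81.5, 36.9]
tool_rot: [-0.0, 0.677, 0.736, -0.0]
wrist_force: [-0.5, 0.5, -0.2]
gripper_width: 33.0
gripper_force: 40.4
```

>>> {"name": "carry_out", "arguments": {"moves": "0 0 0 0 220; 0 0 0 0 220"}}

```text
t: 24.12
position: [623.9, 81.8, 37.7]
tool_rot: [0.001, 0.676, 0.737, 0.001]
wrist_force: [0.3, -0.1, -1.6]
gripper_width: 33.5
gripper_force: 40.4
```

>>> {"name": "carry_out", "arguments": {"moves": "-0.03 -0.05 0.1 0 220; 0 0 0 0 220; 0 0 0.05 0 220; 0 0 0 0 220"}}

```text
t: 24.62
position: [621.5, 80.7, 31.9]
tool_rot: [-0.0, 0.676, 0.737, -0.0]
wrist_force: [-0.0, 0.0, -1.2]
gripper_width: 33.2
gripper_force: 40.4
```

>>> {"name": "carry_out", "arguments": {"moves": "0 0 0.06 0 220; 0 0 0 0 220; 0 0 0 0 220"}}

```text
t: 25.0
position: [621.6, 80.7, 30.3]
tool_rot: [-0.0, 0.676, 0.737, -0.0]
wrist_force: [0.4, 0.1, -1.6]
gripper_width: 33.5
gripper_force: 40.4
```

>>> {"name": "carry_out", "arguments": {"moves": "0 0 0.05 0 220; 0 0 0 0 220"}}

```text
t: 25.25
position: [621.8, 80.7, 29.6]
tool_rot: [0.0, 0.676, 0.737, 0.0]
wrist_force: [-2.3, 0.2, 4.8]
gripper_width: 33.3
gripper_force: 41.2
```

>>> {"name": "carry_out", "arguments": {"moves": "0 0 0 0 120; 0 0 0 0 0; 0 0 0 0 0; 0 0 -0.5 0 0; 0 0 -1 0 0"}}

```text
t: 25.88
position: [620.6, 80.6, 73.8]
tool_rot: [-0.001, 0.676, 0.737, -0.001]
wrist_force: [0.3, -0.7, 0.3]
gripper_width: 85.3
gripper_force: 0.0
```

>>> {"name": "carry_out", "arguments": {"moves": "0 0 -1 0 0; 0 0 -1 0 0; 0.25 -1 -1 0 0; 0.25 -1 0 0 0; 0.25 -1 0 0 0"}}

```text
t: 26.5
position: [529.8, 95.7, 165.5]
tool_rot: [0.001, 0.676, 0.736, 0.001]
wrist_force: [0.2, 0.0, -0.5]
gripper_width: 85.5
gripper_force: 0.0
```

>>> {"name": "carry_out", "arguments": {"moves": "0.25 -1 0 0 0; 0.25 -1 0 0 0; 0.2 -0.6 0 0 0; 0 0 0 0 0; 0 0 0 0 0"}}

```text
t: 27.12
position: [451.8, 110.0, 164.3]
tool_rot: [0.001, 0.676, 0.737, 0.001]
wrist_force: [0.0, 0.2, 0.7]
gripper_width: 85.4
gripper_force: 0.0
```

Run:
```python
from h import *
wsock('s',(449,70)); plan(448.8,69.8,13,5); wpads()
```

```text
t 27.23 pos [451.6 109.8 164. ] yaw 4.9 w 85.6 shares [-1.32 -0.21  5.03] z-tilt [ 0.001  0.    -1.   ] j [ 0.24  0.1  -0.47  1.   -0.    1.72]
turn shares -0.01
pad 0.69 [496. 237.  80.  74.] [622.   81.7  13. ]
pad 0.64 [510. 133.  84.  80.] [614.9 160.8  13. ]
```

Run:
```python
from h import *
p=bot.camera_params('wrist'); im=bot.capture('wrist'); cv2.imwrite('pics/w5.png',im[:,:,::-1])
print(proj(p,[[448.8,69.8,44],[448.8,69.8,0]]))
for d in bot.trace('wrist','socket_s_center'): print(d['score'],d['extent'],fit([(p,d['extent'])],'s',(449,70))[0])
```

```text
[[307.27633112 288.43628211]
 [308.35179003 265.25124151]]
0.74 [365.5, 170.8, 43.5, 43.1] [497.08535153 138.48265047]
0.73 [291.3, 241.3, 36.3, 50.0] [449.2055016   79.28673316]
```

View pics/w5.png

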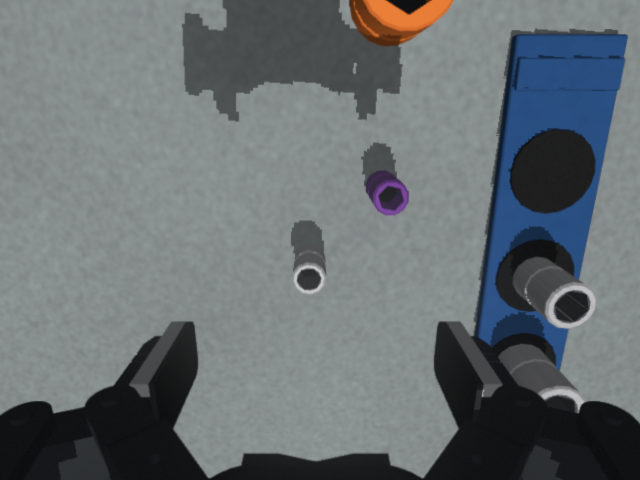

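S's mouth is at (309,278), away from the purple one at (389,197). That is about 10 px from where the fixed cameras put it, so I'll work it out from its top ring.

Run:
```python
from h import *
p=bot.camera_params('wrist'); x=ray(p,[(309.3,278)],44)[0]; print(x)
im=cv2.imread('pics/w5.png'); g=im.min(2); m=(g[255:300,285:335]>175); ys,xs=np.nonzero(m); print(xs.min()+285,xs.max()+285,ys.min()+255,ys.max()+255)
plan(x[0],x[1],13,5)
```

```text
[449.21083477  77.7274408   44.        ]
294 323 265 293
t 27.43 pos [450.9 109.7 163.6] yaw 4.8 w 85.3 shares [-1.06 -0.15  5.02] z-tilt [-0. -0. -1.] j [ 0.24  0.1  -0.47  1.    0.    1.72]
turn shares -0.01
```

>>> {"name": "carry_out", "arguments": {"moves": "-0.54 -0.07 0 0 0; -0.54 -0.07 0.5 0 0; 0 0 1 0 0; 0 0 1 0 0; 0 0 1 0 0"}}

```text
t: 28.05
position: [448.4, 75.8, 57.1]
tool_rot: [-0.0, 0.677, 0.736, -0.0]
wrist_force: [1.0, -0.3, -0.6]
gripper_width: 85.2
gripper_force: 0.0
```

>>> {"name": "carry_out", "arguments": {"moves": "0 0 0 0 0; 0 0 0 0 0"}}

```text
t: 28.3
position: [449.3, 76.6, 59.2]
tool_rot: [0.0, 0.677, 0.736, -0.0]
wrist_force: [0.2, -0.5, 0.1]
gripper_width: 85.4
gripper_force: 0.0
```

Run:
```python
from h import *
p=bot.camera_params('wrist'); im=bot.capture('wrist'); cv2.imwrite('pics/w6.png',im[:,:,::-1])
plan(449,77,13,5)
print(proj(p,[[449,77,44],[449,70,44]]))
```

```text
t 28.35 pos [449.8  76.8  59.7] yaw 4.8 w 85.4 shares [ 0.01 -0.03  1.56] z-tilt [ 0.001  0.    -1.   ] j [ 0.17  0.19 -0.63  0.75 -0.    1.66]
turn shares -0.01
[[315.09756398 305.10197645]
 [313.72872681 319.81719688]]
```

View pics/w6.png

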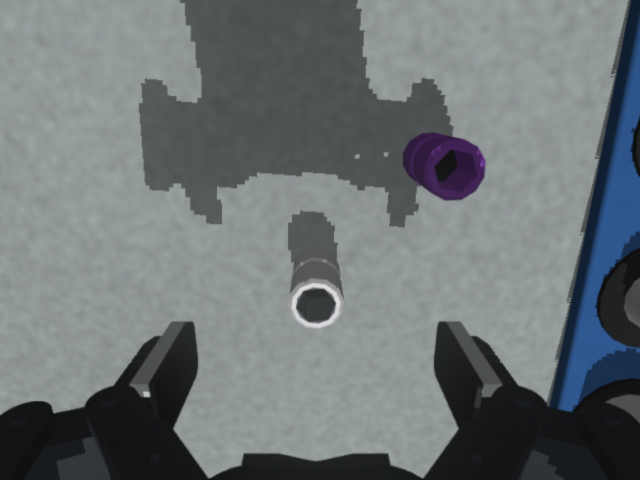

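The mouth is at (316,304), as predicted for (449,77). Going down to grasp it.

>>> {"name": "carry_out", "arguments": {"moves": "0 -0.02 0.8 0 0; 0 0 0.75 0 0; 0 0 0 0 0; 0 0 0 0 235; 0 0 0 0 235"}}

```text
t: 28.98
position: [449.7, 77.3, 13.5]
tool_rot: [0.001, 0.676, 0.736, 0.001]
wrist_force: [-0.3, 0.3, 0.4]
gripper_width: 51.5
gripper_force: 0.0
```

>>> {"name": "carry_out", "arguments": {"moves": "0 0 0 0 235; 0 0 0 0 235; 0 0 0 0 235; 0 0 0 0 235; 0 0 0 0 235"}}

```text
t: 29.6
position: [449.0, 77.2, 13.0]
tool_rot: [0.0, 0.676, 0.737, 0.0]
wrist_force: [0.4, -0.6, 4.6]
gripper_width: 23.0
gripper_force: 38.9
```

>>> {"name": "carry_out", "arguments": {"moves": "0 0 -0.5 0 235; 0 0 -1 0 235; 0 0 -1 0 235; 0 0 -1 0 235; 0 0 0 0 235"}}

```text
t: 30.22
position: [450.6, 77.5, 120.2]
tool_rot: [0.002, 0.676, 0.737, 0.002]
wrist_force: [0.5, -0.7, -0.5]
gripper_width: 23.1
gripper_force: 39.4
```

Run:
```python
from h import *
o=bot.get_obs()['position']; wsock('s',o[:2],o[2]-13); plan(614.2,160.5,118,5)
```

```text
0.81 [277. 282.  78. 120.] [450.3  78.1] [ 1.  -0.8 -1.   0.6]
t 30.32 pos [448.5  77.1 117.5] yaw 4.9 w 22.7 shares [ 2.3   5.74 -0.01] z-tilt [ 0.001  0.    -1.   ] j [ 0.17  0.13 -0.56  0.89 -0.    1.66]
turn shares -0.0
```

>>> {"name": "carry_out", "arguments": {"moves": "0.38 0.95 0 0 235; 0.38 0.95 0 0 235; 0.38 0.95 0 0 235; 0.38 0.95 0 0 235; 0.38 0.95 0 0 235"}}

```text
t: 30.95
position: [585.3, 146.1, 115.4]
tool_rot: [-0.001, 0.676, 0.737, -0.001]
wrist_force: [0.2, -0.6, -0.9]
gripper_width: 22.8
gripper_force: 39.4
```

>>> {"name": "carry_out", "arguments": {"moves": "0.38 0.97 0 0 235; 0 0 0 0 235; 0 0 0.9 0 235; 0 0 0.9 0 235; 0 0 0.8 0 235"}}

```text
t: 31.58
position: [611.5, 159.0, 37.1]
tool_rot: [-0.001, 0.676, 0.736, -0.001]
wrist_force: [0.3, -0.4, -1.5]
gripper_width: 22.9
gripper_force: 39.6
```

>>> {"name": "carry_out", "arguments": {"moves": "0 0 0 0 235; 0 0 0 0 235; 0 0 0 0 235"}}

```text
t: 31.95
position: [614.4, 160.0, 40.6]
tool_rot: [0.0, 0.676, 0.736, 0.001]
wrist_force: [0.2, 0.6, -0.1]
gripper_width: 23.3
gripper_force: 39.5
```

>>> {"name": "carry_out", "arguments": {"moves": "0 0 0.3 0 235; 0 0 0 0 235; 0 0 0.1 0 235; 0 0 0 0 235; 0 0 0 0 235"}}

```text
t: 32.58
position: [613.8, 159.8, 27.3]
tool_rot: [0.0, 0.676, 0.736, 0.0]
wrist_force: [0.1, 0.5, -1.3]
gripper_width: 22.7
gripper_force: 39.5
```

>>> {"name": "carry_out", "arguments": {"moves": "0 0 0.05 0 235; 0 0 0 0 235"}}

```text
t: 32.83
position: [613.9, 159.9, 26.1]
tool_rot: [0.0, 0.676, 0.737, 0.0]
wrist_force: [0.9, -0.7, 1.1]
gripper_width: 22.8
gripper_force: 39.7
```

>>> {"name": "carry_out", "arguments": {"moves": "0 0 0.04 0 235; 0 0 0 0 235"}}

```text
t: 33.08
position: [614.0, 159.9, 26.0]
tool_rot: [0.0, 0.676, 0.737, 0.0]
wrist_force: [-3.5, -1.5, 10.4]
gripper_width: 22.6
gripper_force: 40.8
```

S is touching its pad. I'll release, back off up and away, then check the row.

>>> {"name": "carry_out", "arguments": {"moves": "0 0 0 0 150; 0 0 0 0 0; 0 0 0 0 0; 0 0 -0.5 0 0; 0 0 -1 0 0"}}

```text
t: 33.7
position: [612.6, 159.6, 69.5]
tool_rot: [-0.001, 0.676, 0.737, -0.001]
wrist_force: [1.0, -1.1, 0.3]
gripper_width: 85.5
gripper_force: 0.0
```

>>> {"name": "carry_out", "arguments": {"moves": "0 0 -1 0 0; 0 0 -1 0 0; 1 0 -1 0 0; 1 0 -1 0 0; 1 0 -1 0 0"}}

```text
t: 34.33
position: [606.0, 250.3, 221.9]
tool_rot: [0.0, 0.677, 0.736, 0.001]
wrist_force: [1.3, 0.1, -0.4]
gripper_width: 85.7
gripper_force: 0.0
```

>>> {"name": "carry_out", "arguments": {"moves": "0.3 -1 0 0 0; 0.3 -1 0 0 0; 0.3 -1 0 0 0; 0.3 -1 0 0 0; 0 0 0 0 0"}}

```text
t: 34.95
position: [481.9, 275.6, 221.0]
tool_rot: [0.0, 0.676, 0.737, 0.0]
wrist_force: [-0.2, 0.4, -0.0]
gripper_width: 85.4
gripper_force: 0.0
```

Run:
```python
from h import *
a=bot.capture('scene')[195:325,240:480]; b=bot.capture('side')[155:295,270:420]
a=cv2.resize(a,(520,282),interpolation=2); b=cv2.resize(b,(520,485),interpolation=2)
cv2.imwrite('pics/fin.png',np.vstack([a,b[:318]])[:,:,::-1])
cv2.imwrite('pics/fin2.png',b[:,:,::-1])
for n in('scene','side'):
    p=bot.camera_params(n)
    for k,t in dict(xl=(636.3,-79.3),l=(629.2,.7),m=(621.8,80.4),s=(614.2,160)).items():
        for d in bot.trace(n,f'socket_{k}_center'):
            x,f=fit([(p,d['extent'])],k,t,13)
            if np.hypot(*(x-t))<25: print(n,k,x.round(1),f.round(1))
```

```text
scene xl [633.2 -83.9] [-0.7  0.7  0.7 -0.7]
scene l [625.4   1.7] [ 3.1 -0.6 -2.3  0.6]
scene m [619.1  77.1] [ 1.6  0.5 -1.4 -0.5]
scene s [608.4 161.7] [-0.5 -0.7  0.5  0.6]
side xl [639.3 -73.7] [ 0.8 -0.4 -0.8  0.4]
side l [623.6  -4.6] [ 2.  -0.2 -1.7  0.2]
side m [618.6  82. ] [ 0.7 -3.4 -0.7  2.7]
side s [603.2 149.6] [-1.6 -0.3  1.7  0.3]
```

View pics/fin.png

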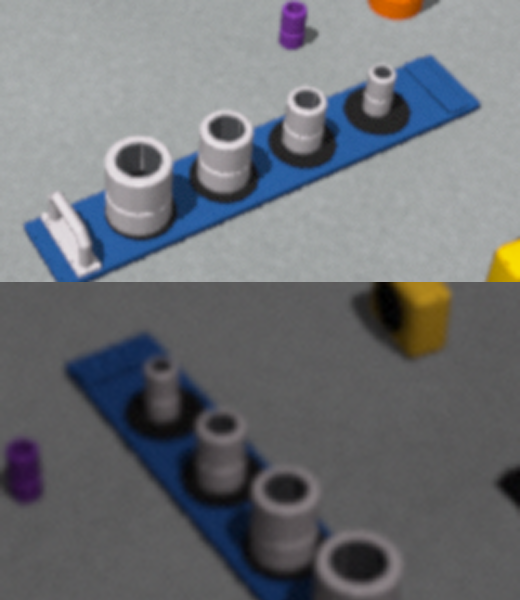

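View pics/fin2.png

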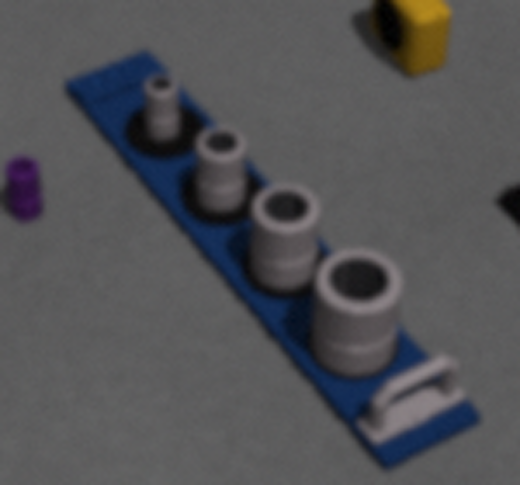

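Both views show XL, L, M and S upright, each centred on its pad to within a few mm, in order from the loop. The bottle and look-alikes were never touched.

```bash
python3 -c "
from station import bot
print(bot.hand_in())"
```

```text
the job is handed in; nothing more can be done
None
```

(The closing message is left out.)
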